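Open the child-safe dishwasher-tablet caddy

ROBOT

A 6-joint arm with a two-finger parallel gripper is mounted at the origin on the work surface. World frame = base frame: x ahead of the robot, y to its left, z up, the work surface at z = 0. Lengths are in mm, angles in degrees, forces in N, time in s.
With the tool pointing down it reaches from about 350 to 850 mm from the base axis. Payload 8.1 kg.
Tool frame: the origin (TCP) lies at the very end of the fingers, on their centre line; the grasp point (between the pads) lies r.tcp_to_grasp behind it (r.tcp_to_grasp is the distance from the TCP to the grasp point, in mm); z points along the fingers, y is the line along which they close (so a half turn about z gives the same grasp; the last joint's range is limited). The gripper opens to 85 mm and grips with 20 to 120 N. Pads are 22 mm wide; open, the fingers measure 114 mm over their backs; the gripper's body (76 mm by 85 mm) begins 54 mm behind the grasp point. The pads swing forward as they close: fully open they stand 13 mm farther back than shut.
Start: joints at [62.315, 7.471, 85.268, -0, 87.261, -4.893], TCP at [232.414, 553.163, 204.692] pointing down, gripper open.
Joint ranges: [-169.43, 169.43], [-51.17, 129.36], [1.28, 143.12], [-76.62, 256.62], [0, 156.53], [-152.29, 152.29]. Speed limits (degrees/s): [136.94, 136.94, 159.86, 180, 180, 180].

INTERFACE

Orientations are given as [roll, pitch, yaw] about the fixed x, y, z axes, in that order (R = Rz(yaw) Ry(pitch) Rx(roll)).
In Python, from bench import r gives the robot as it stands.
- The arm moves only by the shell command python3 -m handwheel 'ROWS' [OPENING] [FORCE]. ROWS is JSON, a list of rows, each a list of 4 numbers: the shift along the tool's x, y, z in m, then the turn about the tool's z in degrees. A call has 1 to 10 rows; each row shifts and turns the commanded pose from where the row before left it, along the tool's axes as they then stand; what a row does not reach is not made up. A row lasts 1/10 s, in which the tool goes at most 50 mm and 8.59 degrees, less where a joint would pass 70% of its speed; a pose out of reach is approached as far as the arm can. A call is refused whole if a number of a shift passes 0.05 or a number of a turn 8.59, either way. A call with a gripper value outside its range is refused whole. OPENING is the finger opening in m, from 0 to 0.0854, set as the call begins (- or left out, the last holds). The fingers move at their own pace and stop on an object; FORCE is the grip in N (left out, the last holds). Time passes only in rows, so rows that do not move let the fingers close. It gives the time, the measured TCP pose, the force, the opening and the grip force at its end, in the units of the state.
- r.sense(): the state, without advancing time (a new reading comes with each control period).
- r.snapshot(name): name is "side" or "top" or "wrist"; returns the picture (384x512x3 uint8, red, green, blue); there is no depth.
- r.camera_params(name): a dict with "fx", "fy", "cx", "cy" (pixels), "R" (3x3) and "t" (3): a world point X has camera coordinates R X + t; the wrist camera has in their place "mount" (4x4, takes a point from camera to tool coordinates, whose origin is the TCP and whose axes are the flange's). Camera axes: x right, y down, z forward; pixel columns grow to the right and rows downward; lengths in mm; the calibration is good to about 2 mm. The wrist camera is an equidistant fisheye: a pixel r from the principal point sees the ray r / f radians off the axis. A picture is of the moment at which its call begins: read the wrist's pose just before it. camera_params takes no time and is no camera call.
- r.hand_in(): hands the job in; it is judged then, once.
The state is a dict: "time": time; "joint_pos": joint angles; "qd": joint speeds; "joint_efforts": joint torques, N m; "tool_pos": TCP position; "tcp_rot": TCP orientation; "ft_force": force on the tool from outside, world axes, zero at the start; "wrist_torque": the same for the moment, N m; "finger_gap": finger opening in mm; "grip_force": force on a finger pad.
Only numpy, scipy, OpenCV 4.12 (cv2) and the standard library are available. Lean on these libraries where they do the work, as an engineer would, in place of code of your own. Each camera call takes 0.05 s, during which the arm holds its last target. There are 200 camera calls.

TASK

Open the white dishwasher-tablet caddy: put a fingertip through the opening in its bamboo lid, press the orange child catch fully down and, while you hold it down, push the lid along so that it slides over the catch, then on until it is fully open. Work by pressing and pushing only: leave the caddy standing where it is, neither lifted nor shoved along the counter, do not disturb the things around it, and finish with your hand clear.

Things in the scene. Friction and masses are not known exactly. Their poses are not given: they have to be found in the camera images.
- caddy: Loose white plastic box on rubber feet, 230 (x) x 130 (y) x 83.5 mm high, about 0.87 kg in all; it slips at about 5 N sideways. Origin: centre of its underside; +x is the way the lid opens; z up. Bamboo lid 118 mm wide, 6 mm thick, top 80 mm above the counter, runs along x in grooves under 12 mm wide lips; it cannot lift off. Under it from x = 40 to 115 mm lies a fixed deck, top 70 mm up.
- lid (a joint): How far the lid has slid open along the caddy's +x, m: 0 shut, 0.100 against its open stop. About 1.2 N of friction, plus up to 1 N where it rubs on the catch; it stays where it is left. Shut, it moves only 1 mm before the raised catch stops it.
- opening (a point): Centre of the rectangular opening right through the lid, level with the lid's upper face; travels with the lid, axes as the caddy's. 48 mm along x by 46 mm along y. Lid shut: at caddy x = 71 mm, y = 0; fully open: at x = 171 mm, out past the end of the box. A fingertip in it can push its front (+x) edge.
- catch (a joint): How far the orange catch is pressed down, m: 0 up, 0.009 fully down; the lid can pass once it is pressed by more than 0.006. Spring: about 1.8 N to start, 4 N fully down. It rises when let go, or stays at about 0.006 under the lid once the lid is over it.
- catch_top (a point): Centre of the top of the orange catch, a spring plunger 36 (x) x 34 (y) mm at caddy x = 66 mm, y = 0, standing in the lid's opening. Up, its top is level with the lid's upper face; it lies 1 mm from the opening's rear edge and 11 mm from its front edge. Fully down, its top is 71 mm above the counter, 3 mm below the lid's underside, 1 mm above the deck.
- pot: Bystander: frosted glass pot with a hinged lid, loose, 86 mm across, 99 mm high; origin at the centre of its underside.
- tape: Bystander: translucent tape dispenser, loose, 125 x 50 x 70 mm high; origin at the centre of its underside, x along its length.
- clip: Bystander: lime green plastic bag clip, loose, 75 x 22 x 22 mm high; origin at its underside, x along its length.

How it is judged:
By the outcome, as a careful person would: the job done as asked, in the order asked, and still so for the second after the job is handed in, with the robot touching nothing.
It also fails if it takes over 35 s, if anything falls off the work surface, if the arm or the gripper's body presses on something with over 40 N, if the wrist force passes 120 N, or if a joint passes its speed limit or range.

## Working session

There is one attempt and no reset: what is moved stays moved. The work goes in short steps, Python scripts to look and compute and a shell command to move; the robot and the scene stay as the last step left them, time stands still between calls to the robot, and variables do not carry over. Pictures are saved under pics/ and viewed, at most 10 in all, crops included, and the job is handed in when it is done.

```bash
mkdir -p pics; python3 - <<'E'
from bench import r
import cv2,numpy as np
s=r.sense();print(s['time'],s['tool_pos'],s['tcp_rot'],s['ft_force'],s['finger_gap'],r.tcp_to_grasp)
for n in("side","top","wrist"):
    im=r.snapshot(n);cv2.imwrite(f"pics/{n}0.png",im[:,:,::-1])
    print(n,r.camera_params(n))
a=[cv2.imread(f"pics/{n}0.png") for n in("side","top")]
E
```

```text
0.0 [232.13891603 552.63094736 203.63984371] [-1.79893147e+02 -1.04094905e-02  1.57206227e+02] [ 0.16068353 -0.19813512  0.39549351] 85.23883193697787 18.700000000000003
side {'fx': 360.94940758462815, 'fy': 360.94940758462815, 'cx': 254.44375477466116, 'cy': 194.37264476679064, 'R': array([[-0.9998943 , -0.01435296, -0.00231914],
       [-0.00745041,  0.64279944, -0.76599829],
       [ 0.01248508, -0.76590004, -0.64283843]]), 't': array([590.36213772,  42.95364303, 729.71382333])}
top {'fx': 427.71696203237354, 'fy': 427.71696203237354, 'cx': 254.95124874107117, 'cy': 194.40405903673582, 'R': array([[ 0.00865387, -0.99980841,  0.01755703],
       [-0.98915393, -0.01113354, -0.14646005],
       [ 0.14662747, -0.01609916, -0.98906077]]), 't': array([ 32.01821819, 586.96805498, 686.88996062])}
wrist {'fx': 297.3186396354542, 'fy': 297.3186396354542, 'cx': 259.0287298775467, 'cy': 195.94366263385737, 'mount': array([[-9.81488136e-04, -9.64712546e-01, -2.63303513e-01,
         6.69179796e+01],
       [ 9.99998981e-01, -1.21993242e-03,  7.42097882e-04,
         2.20270200e-01],
       [-1.03712363e-03, -2.63302516e-01,  9.64712760e-01,
        -1.70993945e+02],
       [ 0.00000000e+00,  0.00000000e+00,  0.00000000e+00,
         1.00000000e+00]])}
```

View pics/top0.png

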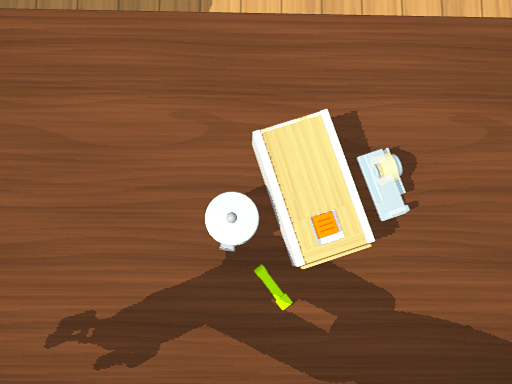

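View pics/side0.png

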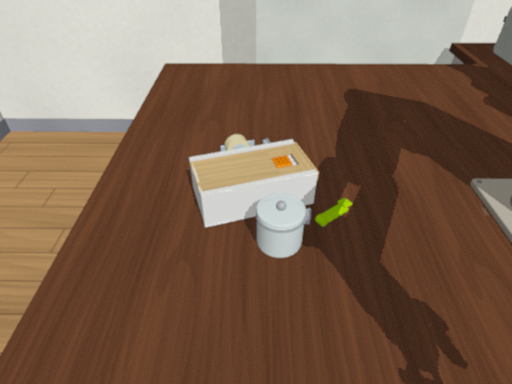

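The top view shows the caddy with its orange catch at about (326,224), opening toward the robot (image down, slightly right). The pot is at (232,218), the tape at (383,184) and the clip at (273,287). The side view shows the catch at about (283,161).

```bash
python3 - <<'E'
import cv2,numpy as np
a=cv2.imread("pics/top0.png")[100:275,240:390];b=cv2.imread("pics/side0.png")[130:225,180:330]
a=cv2.resize(a,None,fx=3.3,fy=3.3,interpolation=2);b=cv2.resize(b,None,fx=2,fy=2,interpolation=2)
c=np.zeros((max(a.shape[0],b.shape[0]),a.shape[1]+b.shape[1],3),np.uint8)
c[:a.shape[0],:a.shape[1]]=a;c[:b.shape[0],a.shape[1]:]=b
cv2.imwrite("pics/crop1.png",c);print(c.shape)
for n in("top","side"):
    h=cv2.cvtColor(cv2.imread(f"pics/{n}0.png"),cv2.COLOR_BGR2HSV)
    m=cv2.inRange(h,(6,200,180),(16,255,255));ct=max(cv2.findContours(m,0,2)[0],key=cv2.contourArea)
    M=cv2.moments(ct);print(n,M['m10']/M['m00'],M['m01']/M['m00'],cv2.minAreaRect(ct),m.sum()/255)
E
```

```text
(578, 795, 3)
top 326.5 229.0 ((327.4000244140625, 228.70001220703125), (0.9486832022666931, 13.597792625427246), 71.56504821777344) 59.0
side 277.6666666666667 160.5 ((276.61474609375, 159.76229858398438), (7.8102498054504395, 1.920553207397461), 39.80556869506836) 44.0
```

View pics/crop1.png

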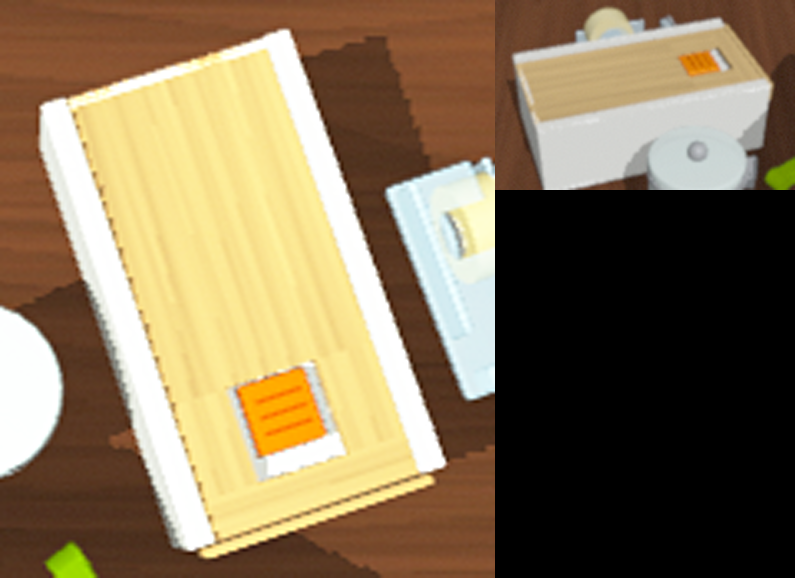

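The crop shows the catch's corners at (235,386), (302,367), (327,437) and (257,456). The opening's corners are (229,386), (314,362), (345,455) and (262,480), and the right lip's outer edge runs (290,30)–(445,463). In the side crop the catch is centred at about (703,63).

```bash
cat > h.py <<'E'
from bench import r
import numpy as np
def ray(n,p):
    c=r.camera_params(n);R=np.array(c['R']);o=-R.T@np.array(c['t'])
    return o,R.T@np.array([(p[0]-c['cx'])/c['fx'],(p[1]-c['cy'])/c['fy'],1])
def pl(n,p,z):
    o,d=ray(n,p);return o+d*(z-o[2])/d[2]
def tri(p,q):
    o,d=ray("top",p);O,D=ray("side",q)
    s=np.linalg.lstsq(np.c_[d,-D],O-o,rcond=None)[0]
    return (o+s[0]*d+O+s[1]*D)/2,np.linalg.norm(o+s[0]*d-O-s[1]*D)
E
python3 - <<'E'
from h import *
np.set_printoptions(precision=1,suppress=True)
T=lambda x,y:(240+(x+.5)/3.3-.5,100+(y+.5)/3.3-.5)
S=lambda x,y:(180+(x-495)/2,130+y/2)
print(tri(T(280,411.5),S(703,63)), "farlip corner",tri(T(290,30),S(720,20)) )
print("catch",pl("top",T(280,411.5),80),pl("side",S(703,63),80))
o=[pl("top",T(*c),80) for c in((229,386),(314,362),(345,455),(262,480))]
print("opening",np.mean(o,0)); print(np.array(o))
a,b=pl("top",T(290,30),83.5),pl("top",T(445,463),83.5)
c,d=pl("top",T(42,105),83.5),pl("top",T(175,545),83.5)
for p,q in((a,b),(c,d)):
    e=q-p;print(p,q,np.linalg.norm(e),np.degrees(np.arctan2(e[1],e[0])))
for n,p in(("pot",(232,218)),("tape",(383,184)),("clip",(273,287)),("tape near corner",(407,210))): print(n,pl("top",p,50))
E
```

```text
(array([532.2, -73.8,  77.7]), np.float64(3.5123460618852467)) farlip corner (array([597.3, -24.4, 206.9]), np.float64(167.61027027006455))
catch [533.7 -73.7  80. ] [530.8 -70.   80. ]
opening [529.4 -77.3  80. ]
[[ 545.9  -49.    80. ]
 [ 558.2  -90.8   80. ]
 [ 512.9 -105.    80. ]
 [ 500.5  -64.5   80. ]]
[726.1 -81.1  83.5] [ 509.4 -152.6   83.5] 228.2364824918819 -161.73676689909925
[685.3  43.7  83.5] [469.2 -21.9  83.5] 225.77605352509946 -163.12875835395903
pot [545.2  76.1  50. ]
tape [ 606.  -180.2   50. ]
clip [432.6   7.1  50. ]
tape near corner [ 561.8 -219.4   50. ]
```

```bash
python3 -m handwheel '[[-0.0345,-0.031,0,0],[-0.0345,-0.031,0,0],[-0.0345,-0.031,0,0],[-0.0345,-0.031,0,0],[-0.0345,-0.031,0,0],[-0.0345,-0.031,0,0],[-0.0345,-0.031,0,0],[-0.0345,-0.031,0,0],[-0.0345,-0.031,0,0],[-0.0345,-0.031,0,0]]' 0 20
python3 -m handwheel '[[-0.0345,-0.031,0,0],[-0.0345,-0.031,0,0],[-0.0345,-0.031,0,0],[-0.0345,-0.031,0,0],[-0.0345,-0.031,0,0],[0,0,0.01,8.27],[0,0,0.01,8.27],[0,0,0.01,8.27],[0,0,0.01,8.27],[0,0,0,8.27]]'
python3 -m handwheel '[[0,0,0,8.27],[0,0,0,0],[0,0,0,0],[0,0,0,0]]'
python3 - <<'E'
from bench import r
import cv2
s=r.sense();print(s['tool_pos'],s['tcp_rot'],s['ft_force'],s['finger_gap'])
a=r.snapshot("wrist");b=r.snapshot("top")
import numpy as np
cv2.imwrite("pics/w1.png",a[:,:,::-1])
E
```

```text
time: 1.15
tool_pos: [430.7, 131.9, 204.7]
tcp_rot: [180.0, 0.0, 157.2]
ft_force: [0.7, 1.3, 1.0]
finger_gap: 0.2
grip_force: 0.0
time: 2.15
tool_pos: [528.0, -75.8, 162.4]
tcp_rot: [-179.8, -0.1, 115.5]
ft_force: [-0.2, 0.6, -0.0]
finger_gap: 0.5
grip_force: 0.0
time: 2.55
tool_pos: [529.4, -76.0, 164.7]
tcp_rot: [-180.0, 0.0, 107.8]
ft_force: [0.4, -0.2, 0.2]
finger_gap: -0.3
grip_force: 0.0
[529.36162119 -76.00638187 164.69074959] [-1.79999476e+02  1.23545922e-03  1.07784087e+02] [ 0.42387174 -0.19063519  0.2262024 ] -0.28929205148865883
```

View pics/w1.png

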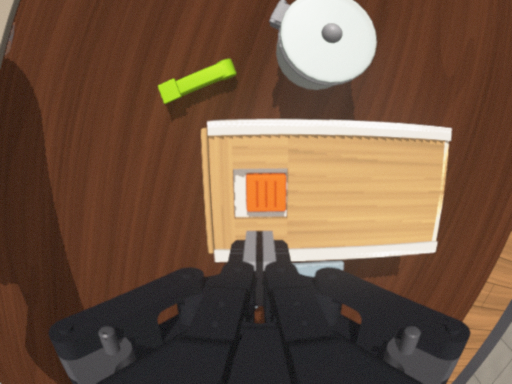

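The wrist view shows the catch's corners at about (246,173) and (286,213), the opening's at (234,170) and (288,218), and the closed fingertip at (259,235).

```bash
cat >> h.py <<'E'
from scipy.spatial.transform import Rotation as Ro
def wr(p,z,pos,rot):
    c=r.camera_params("wrist");u=np.array([p[0]-c['cx'],p[1]-c['cy']]);q=np.linalg.norm(u);t=q/c['fx']
    d=np.r_[u/q*np.sin(t),np.cos(t)];M=np.array(c['mount']);R=Ro.from_euler('xyz',rot,degrees=True).as_matrix()
    o=R@M[:3,3]+pos;d=R@M[:3,:3]@d
    return o+d*(z-o[2])/d[2]
E
python3 - <<'E'
from h import *
np.set_printoptions(precision=1,suppress=True)
pos=np.array([529.4,-76,164.7]);rot=[180,0,107.8]
f=lambda ps:np.array([wr(p,80,pos,rot) for p in ps])
a=f([(246,173),(286,173),(287,213),(246,214)]);b=f([(234,170),(288,169),(288,218),(234,218)])
print(a.mean(0),b.mean(0))
e=f([(208,128),(450,133)]);g=f([(215,256),(437,243)])
for q in(e,g): d=q[0]-q[1];print(q[0],q[1],np.linalg.norm(d),np.degrees(np.arctan2(d[1],d[0])))
ax=np.array([np.cos(np.radians(-162.4)),np.sin(np.radians(-162.4))]);ay=np.array([-ax[1],ax[0]])
for q in(a,b): v=q.mean(0)[:2]-pos[:2];print(v@ax,v@ay)
E
```

```text
[535.7 -74.5  80. ] [531.4 -76.5  80. ]
[469.8 -34.1  80. ] [690.6  40.7  80. ] 233.095918336683 -161.29021936432477
[ 508.  -148.6   80. ] [729.3 -70.1  80. ] 234.7399102890175 -160.46146887147836
-6.452454850185505 0.4419859034978984
-1.7599930312173375 1.061898079449569
```

```bash
python3 -m handwheel '[[0,0,0.035,0],[0,0,0.025,0],[0,0,0.012,0],[0,0,0.006,0],[0,0,0.002,0],[0,0,0,0],[0,0,0,0],[0,0,0,0]]'
python3 -m handwheel '[[0,0,0.002,0],[0,0,0.002,0],[0,0,0,0],[0,0,0,0]]'
python3 -m handwheel '[[0,0,0.002,0],[0,0,0,0],[0,0,0,0]]'
```

```text
time: 3.45
tool_pos: [530.2, -76.2, 85.9]
tcp_rot: [179.9, 0.1, 107.6]
ft_force: [-0.0, -0.3, 0.6]
finger_gap: -0.1
grip_force: 0.0
time: 3.85
tool_pos: [529.2, -76.0, 80.5]
tcp_rot: [-180.0, -0.0, 107.6]
ft_force: [0.9, -0.4, -0.0]
finger_gap: -0.1
grip_force: 0.0
time: 4.15
tool_pos: [529.3, -76.0, 78.6]
tcp_rot: [-180.0, -0.0, 107.6]
ft_force: [1.0, -0.3, 0.3]
finger_gap: -0.4
grip_force: 0.0
```

```bash
python3 -m handwheel '[[0,0,0.002,0],[0,0,0,0],[0,0,0,0],[0,0,0,0]]'
python3 -m handwheel '[[0,0,0.002,0],[0,0,0,0],[0,0,0,0],[0,0,0,0]]'
python3 - <<'E'
from bench import r
import cv2
cv2.imwrite("pics/w2.png",r.snapshot("wrist")[150:270,200:320,::-1].repeat(4,0).repeat(4,1))
E
```

```text
time: 4.55
tool_pos: [529.4, -76.0, 76.7]
tcp_rot: [180.0, 0.0, 107.6]
ft_force: [0.1, -0.2, 0.5]
finger_gap: -0.1
grip_force: 0.0
time: 4.95
tool_pos: [529.4, -76.0, 74.7]
tcp_rot: [180.0, -0.0, 107.6]
ft_force: [0.6, -1.1, -0.6]
finger_gap: -0.0
grip_force: 0.0
```

View pics/w2.png

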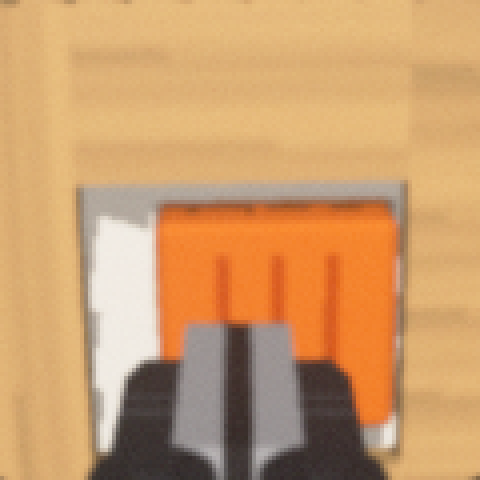

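The crop shows the fingertip inside the opening over the catch's front half, with clear gaps to the opening's edges. No contact force shows yet, so I'll go lower in small steps.

```bash
python3 -m handwheel '[[0,0,0.001,0],[0,0,0,0],[0,0,0,0],[0,0,0,0]]'
python3 -m handwheel '[[0,0,0.001,0],[0,0,0,0],[0,0,0,0]]'
python3 -m handwheel '[[0,0,0.001,0],[0,0,0,0],[0,0,0,0]]' 
python3 - <<'E'
from bench import r
import cv2
for n in("top","wrist"):
    print(r.sense()['ft_force'])
    im=r.snapshot(n);cv2.imwrite(f"pics/{n}3.png",im[:,:,::-1])
E
```

```text
time: 5.4
tool_pos: [529.4, -76.0, 73.7]
tcp_rot: [180.0, 0.0, 107.6]
ft_force: [-0.5, -0.0, -0.0]
finger_gap: -0.1
grip_force: 0.0
time: 5.7
tool_pos: [529.3, -76.0, 72.6]
tcp_rot: [-180.0, -0.0, 107.6]
ft_force: [-0.4, 0.5, 0.0]
finger_gap: 0.4
grip_force: 0.0
time: 6.0
tool_pos: [529.3, -76.0, 71.6]
tcp_rot: [-180.0, -0.0, 107.6]
ft_force: [-0.1, -0.7, -0.2]
finger_gap: 0.1
grip_force: 0.0
[-0.10100243 -0.68505546 -0.17879733]
[-0.62509002 -0.91909227 -0.14984584]
```

```bash
python3 - <<'E'
import cv2,numpy as np
b=cv2.imread("pics/wrist3.png")[150:270,200:320].repeat(4,0).repeat(4,1)
cv2.imwrite("pics/c3.png",b)
from h import *
c=r.camera_params("wrist");M=np.linalg.inv(c['mount'])
for P in([0,0,0],[11,0,0],[-11,0,0],[11,7,0],[0,14.5,0],[11,14,-15]):
    q=(M@np.r_[P,1])[:3];t=np.arctan2(np.hypot(*q[:2]),q[2]);u=q[:2]/np.hypot(*q[:2])*t*c['fx']+[c['cx'],c['cy']];print(P,u.round(1))
E
```

```text
[0, 0, 0] [259.1 227.9]
[11, 0, 0] [259.1 211. ]
[-11, 0, 0] [259.1 244.2]
[11, 7, 0] [270.7 211. ]
[0, 14.5, 0] [282.6 227.9]
[11, 14, -15] [284.2 219.3]
```

View pics/c3.png

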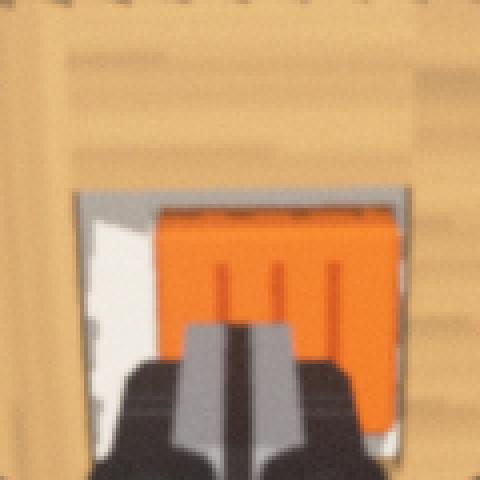

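The catch still looks fully up, and the visible tip edge (crop row 323) sits farther back than the calibration predicts. So the tip hasn't touched yet, and I'll keep descending, watching the force.

```bash
python3 -m handwheel '[[0,0,0.001,0],[0,0,0,0],[0,0,0,0]]'|grep -E "pos|force:"
python3 - <<'E'
from h import *
import cv2
c=r.camera_params("wrist");M=np.linalg.inv(c['mount'])
for P in([11,0,-10],[11,0,-20],[11,0,-30],[4,0,0],[4,0,-10]):
    q=(M@np.r_[P,1])[:3];t=np.arctan2(np.hypot(*q[:2]),q[2]);u=q[:2]/np.hypot(*q[:2])*t*c['fx']+[c['cx'],c['cy']];print(P,u.round(1))
im=r.snapshot("side")[:,:,::-1];t=r.snapshot("top")[:,:,::-1]
a=cv2.resize(im[90:230,190:330],None,fx=2.85,fy=2.85,interpolation=2);b=cv2.resize(t[150:290,250:390],None,fx=2.85,fy=2.85,interpolation=2)
cv2.imwrite("pics/s4.png",np.hstack([a,b]))
E
```

```text
tool_pos: [529.3, -76.0, 70.6]
ft_force: [0.4, 0.5, -0.7]
grip_force: 0.0
[11, 0, -10] [259.1 216.4]
[11, 0, -20] [259.1 222.5]
[11, 0, -30] [259.1 229.3]
[4, 0, 0] [259.1 221.9]
[4, 0, -10] [259.1 227.8]
```

View pics/s4.png

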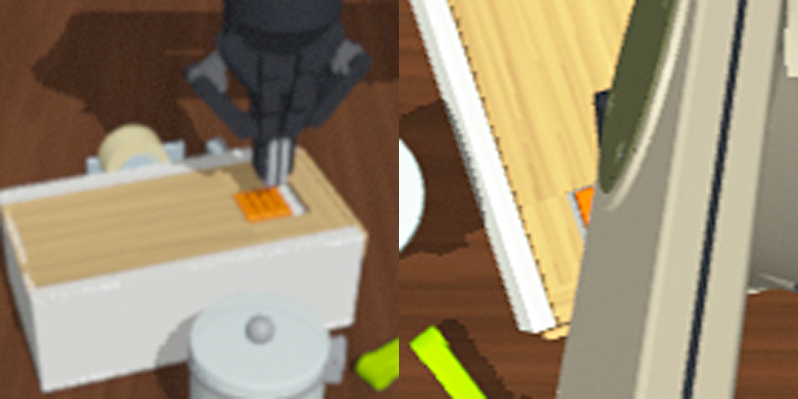

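```bash
python3 - <<'E'
from h import *
c=r.camera_params("side")
for P in([529,-76,71],[529,-65,71],[529,-65,80],[529,-65,90],[529,-76,90],[533,-73,80]):
    q=c['R']@np.array(P)+c['t'];print(P,((q[:2]/q[2])*c['fx']+[c['cx'],c['cy']]).round(1))
E
```

```text
[529, -76, 71] [284.5 163.4]
[529, -65, 71] [284.8 166.5]
[529, -65, 80] [285.  162.9]
[529, -65, 90] [285.2 158.8]
[529, -76, 90] [285.  155.8]
[533, -73, 80] [282.8 160.6]
```

Two views (side and wrist) agree that the visible tip stands about 20–25 mm above the reported TCP. Laterally it is fine, so I'll descend until contact.

```bash
g(){ grep -E "time|pos|force:"|tr '\n' ' ';echo; }
python3 -m handwheel '[[0,0,0.003,0],[0,0,0.003,0],[0,0,0,0],[0,0,0,0]]'|g
python3 -m handwheel '[[0,0,0.002,0],[0,0,0.001,0],[0,0,0,0],[0,0,0,0]]'|g
```

```text
time: 6.9 tool_pos: [529.2, -75.9, 64.4] ft_force: [0.7, 0.4, -0.1] grip_force: 0.0 
time: 7.3 tool_pos: [529.3, -76.0, 61.7] ft_force: [0.7, -0.4, -0.9] grip_force: 0.0
```

```bash
g(){ grep -E "time|pos|force:"|tr '\n' ' ';echo; }
python3 -m handwheel '[[0,0,0.002,0],[0,0,0,0],[0,0,0,0]]'|g
python3 -m handwheel '[[0,0,0.002,0],[0,0,0,0],[0,0,0,0]]'|g
python3 - <<'E'
from bench import r
import cv2,numpy as np
a=r.snapshot("side")[:,:,::-1][110:210,220:320];b=r.snapshot("wrist")[:,:,::-1][160:260,210:310]
cv2.imwrite("pics/s5.png",cv2.resize(np.hstack([a,b]),None,fx=4,fy=4,interpolation=2))
E
```

```text
time: 7.6 tool_pos: [529.3, -76.0, 59.6] ft_force: [1.2, -0.4, -0.7] grip_force: 0.0 
time: 7.9 tool_pos: [529.3, -76.0, 57.6] ft_force: [0.2, 0.2, -0.2] grip_force: 0.0
```

View pics/s5.png

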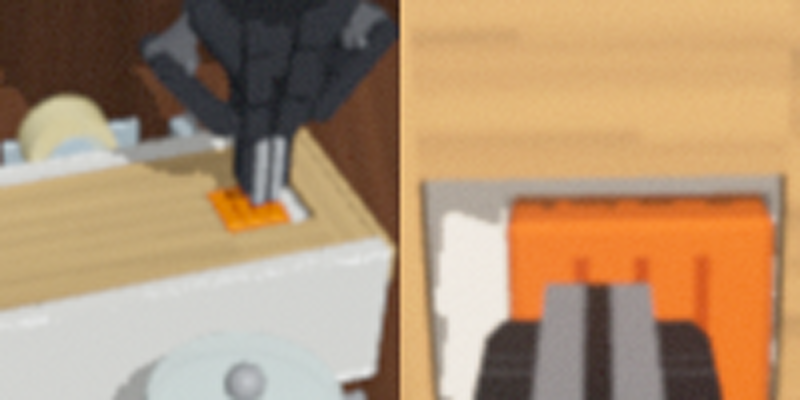

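The tip is now at about z = 85, just above the catch and well inside the opening. A few mm are left before contact.

```bash
g(){ grep -E "time|pos|force:"|tr '\n' ' ';echo; }
python3 -m handwheel '[[0,0,0.002,0],[0,0,0.001,0],[0,0,0,0],[0,0,0,0]]'|g
python3 -m handwheel '[[0,0,0.0015,0],[0,0,0,0],[0,0,0,0]]'|g
python3 -m handwheel '[[0,0,0.0015,0],[0,0,0,0],[0,0,0,0]]'|g
python3 -m handwheel '[[0,0,0.0015,0],[0,0,0,0],[0,0,0,0]]'|g
```

```text
time: 8.4 tool_pos: [529.3, -76.0, 54.6] ft_force: [-0.7, 0.1, 0.3] grip_force: 0.0 
time: 8.7 tool_pos: [529.6, -76.1, 53.4] ft_force: [-0.8, 1.0, 1.5] grip_force: 0.8 
time: 9.0 tool_pos: [529.5, -76.1, 51.8] ft_force: [-0.1, -0.1, 1.9] grip_force: 1.0 
time: 9.3 tool_pos: [529.5, -76.0, 50.3] ft_force: [0.5, -1.0, 1.6] grip_force: 1.2
```

```bash
g(){ grep -E "time|pos|force:"|tr '\n' ' ';echo; }
python3 -m handwheel '[[0,0,0.002,0],[0,0,0.0015,0],[0,0,0,0],[0,0,0,0]]'|g
python3 -m handwheel '[[0,0,0.001,0],[0,0,0,0],[0,0,0,0]]'|g
python3 -m handwheel '[[0,0,0.0005,0],[0,0,0,0],[0,0,0,0]]'|g
```

```text
time: 9.7 tool_pos: [529.5, -76.0, 46.8] ft_force: [0.4, -1.0, 3.1] grip_force: 1.6 
time: 10.0 tool_pos: [529.4, -76.0, 45.8] ft_force: [0.1, -0.2, 3.2] grip_force: 1.8 
time: 10.3 tool_pos: [529.5, -76.0, 45.2] ft_force: [0.1, -0.0, 4.5] grip_force: 1.8
```

```bash
g(){ grep -E "time|pos|force:"|tr '\n' ' ';echo; }
python3 -m handwheel '[[0,0,0.0004,0],[0,0,0,0],[0,0,0,0]]'|g
python3 -m handwheel '[[0,0,0.0004,0],[0,0,0,0],[0,0,0,0]]'|g
```

```text
time: 10.6 tool_pos: [529.4, -76.1, 44.8] ft_force: [1.1, -1.2, 4.4] grip_force: 1.9 
time: 10.9 tool_pos: [529.4, -76.0, 44.4] ft_force: [0.9, -0.2, 3.5] grip_force: 1.9
```

```bash
g(){ grep -E "time|pos|force:"|tr '\n' ' ';echo; }
python3 -m handwheel '[[0,0,0.0004,0],[0,0,0,0],[0,0,0,0]]'|g
```

```text
time: 11.2 tool_pos: [529.4, -76.1, 44.3] ft_force: [-0.0, -0.7, 7.0] grip_force: 3.1
```

Bottomed at 7 N. I'll back off a hair and start pushing along caddy +x, which is tool −y.

```bash
g(){ grep -E "time|pos|force:"|tr '\n' ' ';echo; }
python3 -m handwheel '[[0,-0.001,-0.0002,0],[0,-0.002,0,0],[0,-0.002,0,0],[0,0,0,0]]'|g
python3 -m handwheel '[[0,-0.002,0,0],[0,-0.002,0,0],[0,0,0,0]]'|g
python3 -m handwheel '[[0,-0.002,0,0],[0,-0.002,0,0],[0,0,0,0]]'|g
```

```text
time: 11.6 tool_pos: [524.5, -77.5, 44.2] ft_force: [2.7, -0.1, 4.9] grip_force: 2.3 
time: 11.9 tool_pos: [520.5, -78.8, 44.2] ft_force: [1.0, 1.4, 4.5] grip_force: 2.4 
time: 12.2 tool_pos: [516.8, -80.0, 44.2] ft_force: [2.9, 0.6, 3.6] grip_force: 2.3
```

```bash
g(){ grep -E "time|pos|force:"|tr '\n' ' ';echo; }
python3 -m handwheel '[[0,-0.002,0,0],[0,-0.002,0,0],[0,0,0,0]]'|g
python3 - <<'E'
from bench import r
import cv2,numpy as np
a=cv2.imread("pics/side0.png");b=np.ascontiguousarray(r.snapshot("side")[:,:,::-1]);cv2.imwrite("pics/s6.png",b)
for nm,(y0,y1,x0,x1) in dict(caddycorner=(145,225,185,215),pot=(195,255,255,305)).items():
    print(nm,cv2.phaseCorrelate(np.float32(a[y0:y1,x0:x1,1]),np.float32(b[y0:y1,x0:x1,1]),cv2.createHanningWindow((x1-x0,y1-y0),cv2.CV_32F)))
w=r.snapshot("wrist")[:,:,::-1][150:270,180:320];b=b[120:205,220:340]
c=np.hstack([cv2.resize(b,(480,340),interpolation=2),cv2.resize(w,(320,340),interpolation=2)])
cv2.imwrite("pics/c6.png",c)
E
```

```text
time: 12.5 tool_pos: [512.9, -81.3, 44.2] ft_force: [3.9, 0.2, 4.0] grip_force: 2.3 
caddycorner ((0.059206399374089, -0.08255776582493723), 0.9375006898244223)
pot ((0.06967436974212404, 0.11851418898566024), 0.9140804154078166)
```

View pics/c6.png

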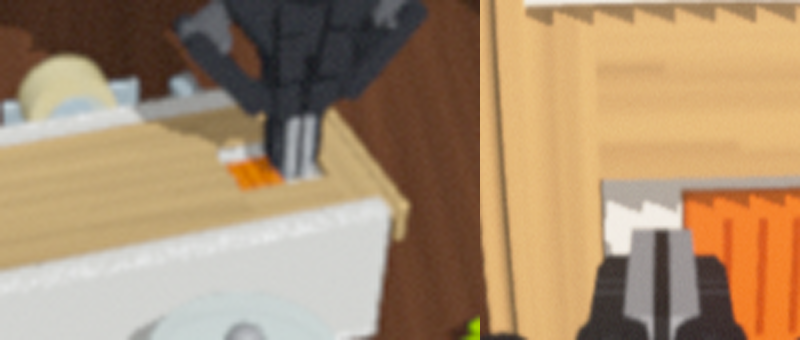

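The caddy and pot have not moved. The fingertip is now at the opening's front edge (wrist crop column ~603) with the catch held down, so I'll keep pushing.

```bash
g(){ grep -E "time|pos|force:"|tr '\n' ' ';echo; }
cat > chk.py <<'E'
from bench import r
import cv2,numpy as np
a=cv2.imread("pics/side0.png");b=np.ascontiguousarray(r.snapshot("side")[:,:,::-1])
f=lambda i,j:cv2.phaseCorrelate(np.float32(i[145:225,185:215,1]),np.float32(j[145:225,185:215,1]),cv2.createHanningWindow((30,80),cv2.CV_32F))[0]
print("caddy shift px",f(a,b))
m=lambda i:cv2.inRange(cv2.cvtColor(i,cv2.COLOR_BGR2HSV),(5,170,150),(18,255,255)).sum()//255
w=np.ascontiguousarray(r.snapshot("wrist")[:,:,::-1]);print("orange side/wrist",m(b),m(w))
cv2.imwrite("pics/last_side.png",b);cv2.imwrite("pics/last_wrist.png",w)
E
python3 chk.py
python3 -m handwheel '[[0,-0.002,0,0],[0,-0.002,0,0],[0,-0.002,0,0],[0,0,0,0]]'|g
python3 chk.py
```

```text
caddy shift px (0.09487431967944282, 0.013925198026193186)
orange side/wrist 64 2429
time: 13.1 tool_pos: [507.0, -83.2, 44.0] ft_force: [2.4, -0.9, 2.0] grip_force: 1.4 
caddy shift px (0.009491150217792566, -0.2461896737560707)
orange side/wrist 62 2242
```

```bash
g(){ grep -E "time|pos|force:"|tr '\n' ' ';echo; }
python3 -m handwheel '[[0,-0.002,0,0],[0,-0.002,0,0],[0,-0.002,0,0],[0,0,0,0]]'|g
python3 chk.py
python3 -c "
import cv2,numpy as np
b=cv2.imread('pics/last_side.png')[120:205,220:340];w=cv2.imread('pics/last_wrist.png')[150:270,180:340]
cv2.imwrite('pics/c7.png',np.hstack([cv2.resize(b,(430,305),interpolation=2),cv2.resize(w,(370,305),interpolation=2)]))"
```

```text
time: 13.6 tool_pos: [501.3, -84.9, 44.1] ft_force: [3.3, -1.4, 0.8] grip_force: 1.2 
caddy shift px (0.14153977729454326, -0.36289618548124736)
orange side/wrist 36 1893
```

View pics/c7.png

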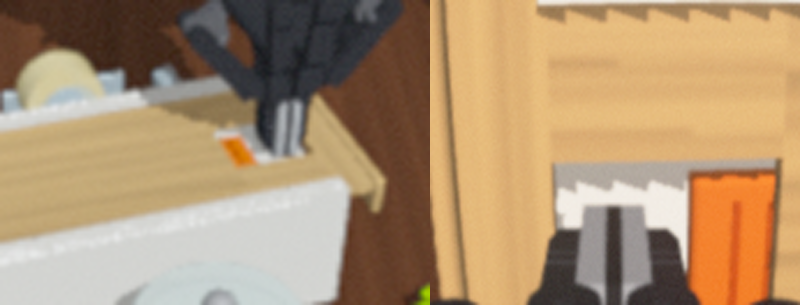

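The lid has slid about 17 mm over the held catch: the opening's rear edge (wrist crop column ~778) now covers half the orange. I'll raise the tip slightly off the deck and push on.

```bash
g(){ grep -E "time|pos|force:"|tr '\n' ' ';echo; }
python3 -m handwheel '[[0,-0.002,-0.0015,0],[0,-0.003,0,0],[0,-0.004,0,0],[0,-0.004,0,0],[0,-0.004,0,0],[0,-0.004,0,0],[0,-0.004,0,0],[0,-0.004,0,0],[0,-0.002,0,0],[0,0,0,0]]'|g
python3 -m handwheel '[[0,-0.003,0,0],[0,-0.004,0,0],[0,-0.004,0,0],[0,-0.004,0,0],[0,-0.004,0,0],[0,-0.004,0,0],[0,-0.004,0,0],[0,-0.002,0,0],[0,0,0,0]]'|g
python3 chk.py
python3 -m handwheel '[[0,-0.003,0,0],[0,-0.003,0,0],[0,-0.002,0,0],[0,-0.002,0,0],[0,0,0,0]]'|g
python3 chk.py
```

```text
time: 14.7 tool_pos: [471.7, -94.3, 45.7] ft_force: [1.7, 0.5, -0.9] grip_force: 0.5 
time: 15.6 tool_pos: [444.2, -103.1, 45.7] ft_force: [2.0, -1.3, 0.6] grip_force: 0.7 
caddy shift px (0.22595159820103383, -0.2935695179891198)
orange side/wrist 0 0
time: 16.2 tool_pos: [434.7, -106.0, 45.7] ft_force: [2.9, -1.0, 0.5] grip_force: 1.0 
caddy shift px (0.26436909583860846, -0.337554870678062)
orange side/wrist 0 0
```

```bash
g(){ grep -E "time|pos|force:"|tr '\n' ' ';echo; }
python3 -m handwheel '[[0,-0.002,0,0],[0,-0.002,0,0],[0,-0.002,0,0],[0,-0.001,0,0],[0,0,0,0]]'|g
python3 -m handwheel '[[0,-0.001,0,0],[0,-0.001,0,0],[0,0,0,0]]'|g
python3 -m handwheel '[[0,-0.001,0,0],[0,0,0,0]]'|g
```

```text
time: 16.8 tool_pos: [428.2, -108.1, 45.7] ft_force: [3.5, -1.0, -0.3] grip_force: 1.2 
time: 17.1 tool_pos: [426.4, -108.7, 45.7] ft_force: [3.1, -0.4, 1.0] grip_force: 1.3 
time: 17.3 tool_pos: [425.4, -109.0, 45.7] ft_force: [3.3, -1.0, 0.8] grip_force: 1.4
```

```bash
g(){ grep -E "time|pos|force:"|tr '\n' ' ';echo; }
python3 -m handwheel '[[0,-0.001,0,0],[0,0,0,0]]'|g
python3 -m handwheel '[[0,-0.001,0,0],[0,0,0,0]]'|g
python3 -m handwheel '[[0,-0.001,0,0],[0,0,0,0]]'|g
python3 chk.py
```

```text
time: 17.5 tool_pos: [424.4, -109.3, 45.7] ft_force: [3.6, -1.4, 1.4] grip_force: 1.4 
time: 17.7 tool_pos: [423.5, -109.6, 45.7] ft_force: [3.1, -1.5, 0.5] grip_force: 1.4 
time: 17.9 tool_pos: [422.8, -109.6, 45.7] ft_force: [4.8, -0.6, 0.8] grip_force: 2.2 
caddy shift px (0.30136566161431233, -0.5214369841659305)
orange side/wrist 0 0
```

```bash
g(){ grep -E "time|pos|force:"|tr '\n' ' ';echo; }
python3 -m handwheel '[[0,-0.0004,0,0],[0,0,0,0]]'|g
python3 - <<'E'
from bench import r
import numpy as np
F=[]
for i in range(6):
    r.snapshot("side");F.append(r.sense()['ft_force'])
print(np.mean(F,0),r.sense()['tool_pos'],r.sense()['grip_force'])
E
python3 chk.py
```

```text
time: 18.2 tool_pos: [422.6, -109.6, 45.8] ft_force: [6.4, 1.8, -0.8] grip_force: 2.6 
[ 5.69720474  1.32644259 -0.33903034] [ 422.52898308 -109.63748402   45.75586904] 2.585032135248184
caddy shift px (0.29208550816111156, -0.41888420084289635)
orange side/wrist 0 0
```

The lid is against its open stop: force jumped to about 6 N, the tool stopped advancing and the caddy did not move. Next I'll back off and lift clear.

```bash
g(){ grep -E "time|pos|force:"|tr '\n' ' ';echo; }
python3 -m handwheel '[[0,0.002,0,0],[0,0.004,0,0],[0,0.002,0,0],[0,0,-0.01,0],[0,0,-0.02,0],[0,0,-0.04,0],[0,0,-0.04,0],[0,0,-0.04,0],[0,0,0,0],[0,0,0,0]]'|g
python3 - <<'E'
from h import *
import cv2
s=r.sense();pos,rot=s['tool_pos'],s['tcp_rot']
w=np.ascontiguousarray(r.snapshot("wrist")[:,:,::-1]);cv2.imwrite("pics/wf.png",w)
b=r.snapshot("side")[:,:,::-1];a=cv2.imread("pics/side0.png")
for nm,(y0,y1,x0,x1) in dict(caddy=(145,225,185,215),pot=(195,255,255,305),clip=(195,230,312,358)).items():
    print(nm,cv2.phaseCorrelate(np.float32(a[y0:y1,x0:x1,1]),np.float32(b[y0:y1,x0:x1,1]),cv2.createHanningWindow((x1-x0,y1-y0),cv2.CV_32F))[0])
# caddy end face: lid front edge & deck via bamboo hue mask extents
h=cv2.cvtColor(w,cv2.COLOR_BGR2HSV);m=cv2.inRange(h,(14,60,140),(28,190,255))
n,l,st,c=cv2.connectedComponentsWithStats(m);i=1+np.argmax(st[1:,4]);print(st[i])
ax=np.array([np.cos(np.radians(-162)),np.sin(np.radians(-162))]);cen=np.array([597.5,-53])
for row in (60,90,120,140):
    x=np.where(l[row]==i)[0]
    if len(x): print(row,[(int(k),((wr((k,row),80,pos,rot)[:2]-cen)@ax).round(1)) for k in(x[0],x[-1])])
E
```

```text
time: 19.6 tool_pos: [430.5, -107.9, 197.3] ft_force: [-0.2, 1.0, -0.8] grip_force: 0.0 
caddy (0.37368505834274224, -0.6473614223925281)
pot (0.08777334879752985, 0.017281968051765517)
clip (0.13114549842696022, -0.10107876515874636)
[  210   125   225   117 20897]
140 [(210, np.float64(222.9)), (434, np.float64(-16.2))]
```

```bash
python3 -c "
from bench import r
print(r.hand_in())"
```

```text
the job is handed in; nothing more can be done
None
```

I pressed the catch fully down, slid the lid over it while holding it, pushed the lid to its open stop, and handed in with the hand clear at about 20 s; the caddy, pot and clip show no real shift, and I did not check the tape dispenser afterwards.

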